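# Set out the piled gift cartons on their display boards

### The job

The gift cartons were left on the counter in two piles. Take the piles apart and set each carton, lid up, on the wooden display board of its own shape (square-cornered oblong, round-ended oblong, square, round), flat, centred and turned to line up with the board. Do not tip a carton over, and leave the bell and the table number stand where they are.

Things in the scene. Friction and masses are not known exactly. Their poses are not given: they have to be found in the camera images.
- rect_carton: Loose brown card carton with a lid (also brown) and small gold seal, 36 mm high, straight sides, 75 to 155 g; origin at the centre of its underside, z up. Oblong with square corners: 96 mm along its x, 52 mm along its y. At the start the lower one of a pile of two; both its ends show beside the small carton on it.
- oval_carton: Loose brown card carton with a lid (also brown) and small gold seal, 36 mm high, straight sides, 75 to 155 g; origin at the centre of its underside, z up. Oblong with fully rounded (half-circle) ends: 96 mm along its x, 52 mm along its y, the straight sides 44 mm long. At the start the lower one of a pile of two; both its ends show beside the small carton on it.
- square_carton: Loose brown card carton with a lid (off-white) and small gold seal, 36 mm high, straight sides, 75 to 155 g; origin at the centre of its underside, z up. Small square one, 44 mm along x and y. At the start it lies on one of the two long cartons (which one varies), its underside 36 mm above the counter.
- round_carton: Loose brown card carton with a lid (off-white) and small gold seal, 36 mm high, straight sides, 75 to 155 g; origin at the centre of its underside, z up. Small round one, 46 mm in diameter. At the start it lies on one of the two long cartons (which one varies), its underside 36 mm above the counter.
- rect_board: Fixed flat wooden display board, 8 mm thick, with a thin cork inlay flush in its top that shows the carton's outline; origin at the centre of its underside, z up. Oblong with square corners, 116 mm along x, 72 mm along y: 10 mm wider all round than the square-cornered oblong carton.
- oval_board: Fixed flat wooden display board, 8 mm thick, with a thin cork inlay flush in its top that shows the carton's outline; origin at the centre of its underside, z up. Oblong with half-circle ends, 116 mm along x, 72 mm along y: 10 mm wider all round than the round-ended carton.
- square_board: Fixed flat wooden display board, 8 mm thick, with a thin cork inlay flush in its top that shows the carton's outline; origin at the centre of its underside, z up. Square, 64 mm along x and y: 10 mm wider all round than the square carton.
- round_board: Fixed flat wooden display board, 8 mm thick, with a thin cork inlay flush in its top that shows the carton's outline; origin at the centre of its underside, z up. Round, 66 mm in diameter: 10 mm wider all round than the round carton.
- call_bell: Bystander: loose domed counter bell on a black foot, 82 mm across, 60 mm high, origin at the centre of its underside.
- table_number: Bystander: loose upright navy table-number card, 60 mm wide, in a round foot 46 mm across, 98 mm high in all, origin at the centre of its underside, z up.
Mind the look-alikes: they are no part of the job. Leave any purple look-alike of the rect_carton alone.

How it is judged:
At the end, for the whole second after the job is handed in: Each carton rests still on the board of its own shape: centres within 12 mm, underside on the board's top (within 3 mm), leaning under 0.08 rad; both oblongs and the square lined up with their boards within 0.2 rad (half turns, and for the square quarter turns, count alike) (horizontal distance between rect_carton and rect_board below 0.012 m and z of rect_carton in the frame of rect_board between 0.005 and 0.011 m and angle between each of rect_carton, oval_carton, square_carton, round_carton's own z axis and vertical below 0.08 rad and linear speed of each of rect_carton, oval_carton, square_carton, round_carton below 0.02 m/s and angular speed of each of rect_carton, oval_carton, square_carton, round_carton below 0.2 rad/s and angle between the x axis of rect_carton and the x axis of rect_board, either way round below 0.2 rad and horizontal distance between oval_carton and oval_board below 0.012 m and z of oval_carton in the frame of oval_board between 0.005 and 0.011 m and angle between the x axis of oval_carton and the x axis of oval_board, either way round below 0.2 rad and horizontal distance between square_carton and square_board below 0.012 m and z of square_carton in the frame of square_board between 0.005 and 0.011 m and (angle between the x axis of square_carton and the x axis of square_board, either way round below 0.2 rad or angle between the x axis of square_carton and the y axis of square_board, either way round below 0.2 rad) and horizontal distance between round_carton and round_board below 0.012 m and z of round_carton in the frame of round_board between 0.005 and 0.011 m); the robot touches nothing.
It fails at once if a carton is tipped over (leans more than 0.6 rad) (angle between any of rect_carton, oval_carton, square_carton, round_carton's own z axis and vertical above 0.6 rad).
It fails at once if the bell or the table number stand is pushed more than 20 mm or tipped (distance of any of call_bell, table_number from where it was at the start of the episode above 0.02 m or angle between any of call_bell, table_number's own z axis and vertical above 0.4 rad).
It also fails if it takes over 115 s, if anything falls off the work surface, if the arm or the gripper's body presses on something with over 40 N, if the wrist force passes 120 N, or if a joint passes its speed limit or range.

### The arm

A 6-joint arm with a two-finger parallel gripper is mounted at the origin on a cart in front of the work surface, level with it; the furniture and walls round the work are solid. World frame = base frame: x ahead of the robot, y to its left, z up, the work surface at z = 0. Lengths are in m, angles in rad, forces in N, time in s.
With the tool pointing down it reaches from about 0.35 to 0.925 m from the base axis. Payload 6.4 kg.
Tool frame: the origin (TCP) lies at the very end of the fingers, on their centre line; the grasp point (between the pads) lies 19 mm behind it; z points along the fingers, y is the line along which they close (so a half turn about z gives the same grasp; the last joint's range is limited). The gripper opens to 85 mm and grips with 20 to 120 N. Pads are 22 mm wide; open, the fingers measure 114 mm over their backs; the gripper's body (76 mm by 85 mm) begins 54 mm behind the grasp point. The pads swing forward as they close: fully open they stand 13 mm farther back than shut.
Start: joints at [-1.474, 0.245, 1.558, -0, 1.339, -0.174], TCP at [0.174, -0.626, 0.231] pointing down, gripper open.
Joint ranges: [-3.13, 3.13], [-1.02, 2.26], [0.13, 2.54], [-0.95, 4.09], [0.21, 2.88], [-2.74, 2.74]. Speed limits (rad/s): [2.57, 2.57, 3.14, 3.14, 3.14, 3.14].

### API

Orientations are given as [roll, pitch, yaw] about the fixed x, y, z axes, in that order (R = Rz(yaw) Ry(pitch) Rx(roll)).
In Python, from workcell import telemetry, snapshot, calibration, finish_job gives the robot as it stands.
- The arm moves only by the tool arm_command, never from a script. Its argument "series" is a list of rows, each a list of 3 entries, a list of its own where there are three numbers: the shift along the tool's x, y, z in m, then the turn about the tool's z in rad, then the closure, from 0 (fully open) to 1 (shut). A call has 1 to 8 rows; each row shifts and turns the commanded pose from where the row before left it, along the tool's axes as they then stand; what a row does not reach is not made up. A row lasts 1/8 s, in which the tool goes at most 62.5 mm and 10.7 degrees, less where a joint would pass 70% of its speed; a pose out of reach is approached as far as the arm can. A call with a gripper value outside its range is refused whole. The fingers move at their own pace and stop on an object; "newtons" is the grip in N (left out, the last holds). Time passes only in rows, so rows that do not move let the fingers close. It gives the time, the measured TCP pose, the force, the opening and the grip force at its end, in the units of the state.
- telemetry.get_obs(): the state, without advancing time (a new reading comes with each control period).
- snapshot(name): name is "side" or "top" or "wrist"; returns (picture, depth): 400x640x3 uint8, red, green, blue; 400x640 float32, m along the optical axis (not along the pixel's ray), 0 where there is no reading.
- calibration(name): a dict with "K" (3x3 intrinsics, pixels), "R" (3x3) and "t" (3): a world point X has camera coordinates R X + t. Camera axes: x right, y down, z forward; pixel columns grow to the right and rows downward; lengths in m; the calibration is good to about 2 mm. A picture is of the moment at which its call begins: read the wrist's pose just before it. calibration takes no time and is no camera call; for the wrist camera it gives the pose at the moment of the call.
- finish_job(): hands the job in; it is judged then, once.
The state is a dict: "time_s": time; "joint_positions": joint angles; "dq": joint speeds; "effort": joint torques, N m; "position": TCP position; "orientation": TCP orientation; "wrist_force": force on the tool from outside, world axes, zero at the start; "wrist_torque": the same for the moment, N m; "grip_width": finger opening in m; "gripper_force": force on a finger pad.
Only numpy, scipy, OpenCV 4.12 (cv2) and the standard library are available. Lean on these libraries where they do the work, as an engineer would, in place of code of your own. Each camera call takes 0.05 s, during which the arm holds its last target. There are 200 camera calls.

## Working session

There is one attempt and no reset: what is moved stays moved. The work goes in short steps, Python scripts to look and compute and a tool call to move; the robot and the scene stay as the last step left them, time stands still between calls to the robot, and variables do not carry over. Pictures are saved under pics/ and viewed, at most 14 in all, crops included, and the job is handed in when it is done.

Besides the shell and the picture viewer there is one more tool, called after ">>>" by a JSON object that holds its "method" and its "body", one argument or row to a line. arm_command: Moves the arm, as the interface text tells. Its arguments: {"type":"object","properties":{"series":{"type":"array","items":{"type":"array"}},"newtons":{"type":"number"}},"required":["series"]}

```bash
mkdir -p pics; ls
python3 - <<'E'
from workcell import telemetry, snapshot, calibration
import cv2,numpy as np
print(telemetry.get_obs())
for n in("top","side"):
    p,d=snapshot(n); cv2.imwrite(f"pics/{n}0.png",p[:,:,::-1]); np.save(f"pics/{n}0.npy",d)
    c=calibration(n); print(n,c)
E
```

```text
pics
{'time_s': 0.0, 'joint_positions': array([-1.47410171e+00,  2.45813147e-01,  1.55904818e+00,  1.51608744e-08,
        1.33867179e+00, -1.74097585e-01]), 'dq': array([-0.00014992, -0.00081242,  0.00115795,  0.00093188,  0.00058945,
       -0.00145559]), 'effort': array([-4.32756788e-04, -4.29506063e+01, -3.26127362e+01, -1.48452618e-04,
        5.37556421e-03,  4.43819829e-06]), 'position': array([ 0.17382345, -0.62574015,  0.23016254]), 'orientation': array([-3.13968152e+00, -3.36141484e-04,  2.70791881e-01]), 'wrist_force': array([ 0.45345662, -0.57064446,  0.23699662]), 'wrist_torque': array([ 0.00818465, -0.01472486, -0.02908038]), 'gripper_force': 0.0, 'grip_width': 0.08478601374072152}
top {'K': array([[384.7209502 ,   0.        , 326.58716701],
       [  0.        , 384.7209502 , 191.74802908],
       [  0.        ,   0.        ,   1.        ]]), 'R': array([[-0.00861638, -0.99994418, -0.00611496],
       [-0.9872961 ,  0.00947733, -0.15860832],
       [ 0.15865742,  0.00467065, -0.98732265]]), 't': array([0.08354452, 0.53241238, 1.06181959])}
side {'K': array([[365.48553447,   0.        , 328.15042225],
       [  0.        , 365.48553447, 199.42137748],
       [  0.        ,   0.        ,   1.        ]]), 'R': array([[-0.88267009, -0.46997591,  0.00401859],
       [-0.27221845,  0.5042508 , -0.81952929],
       [ 0.38313265, -0.72446793, -0.57302321]]), 't': array([0.52449493, 0.15820121, 0.88096388])}
```

View pics/top0.png

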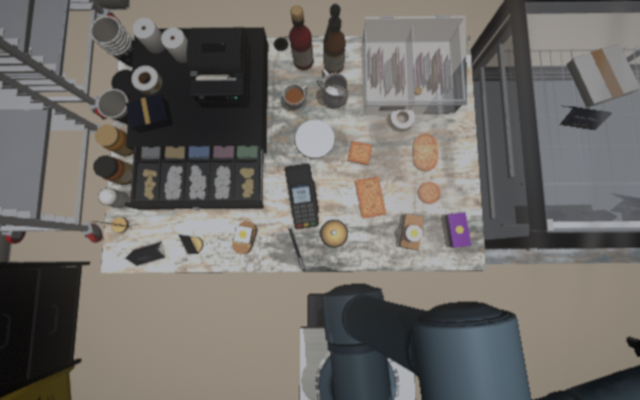

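View pics/side0.png

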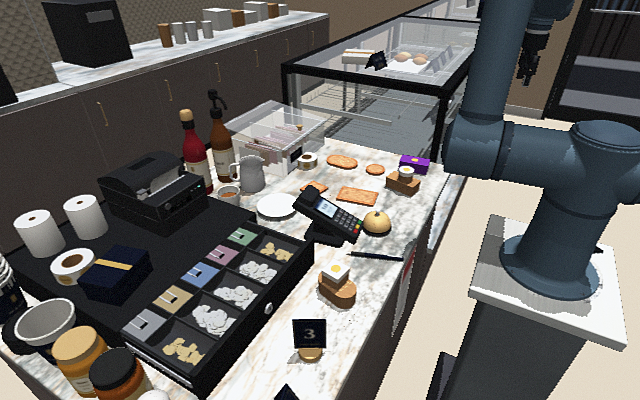

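```bash
cat > h.py <<'E'
import cv2,numpy as np
from workcell import telemetry,snapshot,calibration
def world(d,c):
    v,u=np.mgrid[:d.shape[0],:d.shape[1]]
    K=c["K"]; P=np.stack([(u-K[0,2])/K[0,0]*d,(v-K[1,2])/K[1,1]*d,d],-1)
    return (P-c["t"])@c["R"]
def pix(u,v,z,c):
    r=c["R"].T@np.linalg.solve(c["K"],[u,v,1.]); o=-c["R"].T@c["t"]
    return (o+r*(z-o[2])/r[2])
E
python3 - <<'E'
from h import *
c=calibration("top"); p=cv2.imread("pics/top0.png"); d=np.load("pics/top0.npy"); W=world(d,c)
hsv=cv2.cvtColor(p,cv2.COLOR_BGR2HSV)
for u,v in[(360,152),(425,152),(370,197),(429,191),(412,232),(244,236),(405,244),(240,248),(334,234),(458,230),(280,215),(190,245)]:
    print((u,v),hsv[v,u],W[v,u].round(3))
crop=p[125:275,120:480]; cv2.imwrite("pics/c1.png",cv2.resize(crop[:,220:],None,fx=5,fy=4,interpolation=cv2.INTER_CUBIC)[:600]) 
cv2.imwrite("pics/c2.png",cv2.resize(p[210:275,120:320],None,fx=4,fy=4,interpolation=cv2.INTER_CUBIC))
E
```

```text
(360, 152) [ 14 105 172] [ 0.658 -0.023  0.01 ]
(425, 152) [ 17  63 171] [ 0.657 -0.218  0.007]
(370, 197) [ 13 106 173] [ 0.522 -0.049  0.008]
(429, 191) [ 13  90 172] [ 0.538 -0.225  0.006]
(412, 232) [ 29  97 177] [ 0.415 -0.156  0.069]
(244, 236) [ 26 102 177] [0.408 0.307 0.072]
(405, 244) [ 14  96 141] [ 0.383 -0.142  0.032]
(240, 248) [ 14 107 153] [0.376 0.325 0.036]
(334, 234) [ 28  19 164] [0.411 0.059 0.06 ]
(458, 230) [ 27 112 177] [ 0.421 -0.293  0.037]
(280, 215) [ 16  43 176] [0.472 0.217 0.   ]
(190, 245) [15 11 47] [0.385 0.464 0.045]
```

View pics/c1.png

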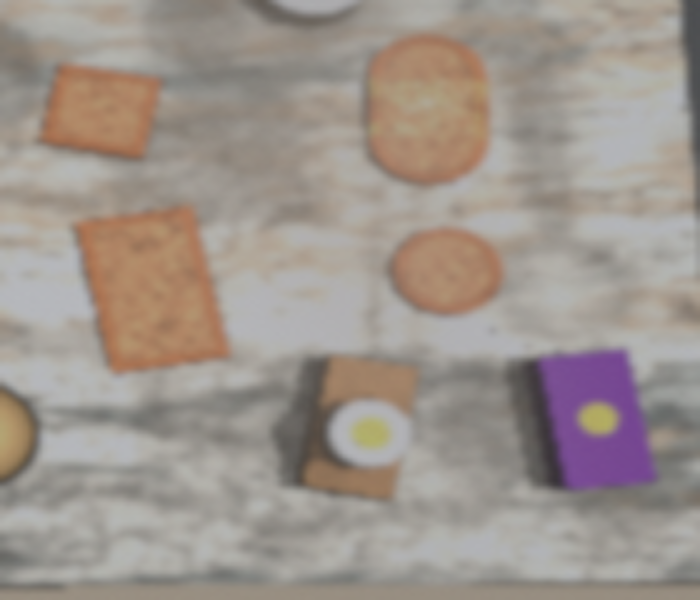

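View pics/c2.png

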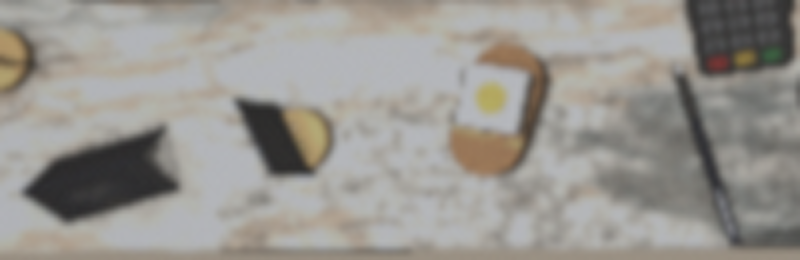

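```bash
cat >> h.py <<'E'
def fit(mask,box,z,c,name):
    u0,v0,u1,v1=box; m=np.zeros_like(mask); m[v0:v1,u0:u1]=mask[v0:v1,u0:u1]
    n,l,s,_=cv2.connectedComponentsWithStats(m.astype(np.uint8)); k=1+np.argmax(s[1:,4])
    vs,us=np.nonzero(l==k)
    P=np.array([pix(u,v,z,c)[:2] for u,v in zip(us,vs)])
    r=cv2.minAreaRect((P*1000).astype(np.float32))
    mm=cv2.moments((l==k).astype(np.uint8),True)
    ev,V=np.linalg.eigh(np.cov(P.T)); a=np.arctan2(V[1,1],V[0,1])
    print(name,len(us),"centroid",P.mean(0).round(4),"rect",np.round(r[0],1),np.round(r[1],1),round(r[2],1),"PCA deg",round(np.degrees(a)%180,1))
E
python3 - <<'E'
from h import *
c=calibration("top"); p=cv2.imread("pics/top0.png"); d=np.load("pics/top0.npy"); W=world(d,c)
h,s,v=cv2.split(cv2.cvtColor(p,cv2.COLOR_BGR2HSV)); z=W[...,2]
o=(s>62)&(h<22)
for n,b in dict(square=(343,135,377,168),oval=(408,128,442,176),rect=(350,172,390,222),round=(414,176,446,206)).items(): fit(o,b,.008,c,n)
hi=(z>.056)&(z<.09)
fit(hi,(390,205,430,255),.072,c,"roundC lid"); fit(hi,(228,215,260,255),.072,c,"squareC lid")
y=(s>70)&(h>20)&(h<35)
fit(y,(400,222,424,244),.072,c,"round seal"); fit(y,(236,228,252,242),.072,c,"square seal")
mid=(z>.022)
fit(mid&~((v>120)&(s<40)),(390,205,430,255),.036,c,"rectC"); fit(mid,(228,215,262,258),.036,c,"ovalC")
E
```

```text
square 446 centroid [ 0.6579 -0.022 ] rect [658. -22.] [64.9 64.5] 77.8 PCA deg 102.3
oval 759 centroid [ 0.658  -0.2195] rect [ 658.8 -219.9] [ 69.3 115.1] 87.4 PCA deg 176.1
rect 950 centroid [ 0.5226 -0.0494] rect [522.9 -49.5] [116.7  72.5] 9.6 PCA deg 9.4
round 373 centroid [ 0.5345 -0.2242] rect [ 535.2 -224.1] [65.1 59.9] 89.5 PCA deg 105.6
roundC lid 231 centroid [ 0.4123 -0.1577] rect [ 411.7 -157.5] [43.9 44.1] 87.7 PCA deg 103.1
squareC lid 267 centroid [0.4134 0.3099] rect [413.4 310.1] [45.8 43.8] 79.3 PCA deg 74.1
round seal 32 centroid [ 0.4121 -0.1595] rect [ 411.7 -158.9] [13.7 16.5] 87.4 PCA deg 157.2
square seal 36 centroid [0.4132 0.3114] rect [413.7 311.4] [15.8 17.2] 45.4 PCA deg 171.8
rectC 422 centroid [ 0.4212 -0.1584] rect [ 419.2 -160.6] [54.2 96.3] 77.9 PCA deg 166.1
ovalC 584 centroid [0.4071 0.3156] rect [406.9 315.2] [57.  94.6] 78.3 PCA deg 164.0
```

```bash
cat > plan.py <<'E'
import sys,ast
from h import *
# args: list of (x,y,z,yaw_deg) waypoints; prints rows (turn first, then equal shifts), step limit optional
def plan(wps,step=.05):
    o=telemetry.get_obs(); p=np.array(o["position"]); yaw=o["orientation"][2]; out=[]
    print("at",p.round(4),"yaw",round(np.degrees(yaw),1),"t",round(o["time_s"],2),"tilt",np.round([abs(o["orientation"][0])-np.pi,o["orientation"][1]],4),"q6",round(o["joint_positions"][5],2))
    for x,y,z,a in wps:
        if a is not None:
            da=np.radians(a)-yaw; n=int(np.ceil(abs(da)/.17-1e-3)) if abs(da)>.004 else 0
            for _ in range(n): out.append(f"[[0,0,0],{-da/n:.3f}]")
            yaw+=da
        D=np.array([x,y,z])-p; c,s=np.cos(yaw),np.sin(yaw)
        t=[c*D[0]+s*D[1], s*D[0]-c*D[1], -D[2]]
        n=max(1,int(np.ceil(np.linalg.norm(t)/step-1e-3)))
        out.append(f"{n} x [[{t[0]/n:.4f},{t[1]/n:.4f},{t[2]/n:.4f}],0]"); p=p+D
    print("\n".join(out))
plan(ast.literal_eval(sys.argv[1]),*[float(a) for a in sys.argv[2:]])
E
python3 plan.py "[(.30,-.25,.23,15.5),(.412,-.159,.13,-12)]"
```

```text
at [ 0.1738 -0.6258  0.2303] yaw 15.5 t 0.1 tilt [-0.0018 -0.0003] q6 -0.17
8 x [[0.0277,-0.0411,0.0000],0]
[[0,0,0],0.160]
[[0,0,0],0.160]
[[0,0,0],0.160]
4 x [[0.0227,-0.0281,0.0250],0]
```

>>> {"method": "arm_command", "body": {
  "series": [
    [[0.0277,-0.0411,0],0,0],
    [[0.0277,-0.0411,0],0,0],
    [[0.0277,-0.0411,0],0,0],
    [[0.0277,-0.0411,0],0,0],
    [[0.0277,-0.0411,0],0,0],
    [[0.0277,-0.0411,0],0,0],
    [[0.0277,-0.0411,0],0,0],
    [[0.0277,-0.0411,0],0,0]
  ],
  "newtons": 30
}}

```text
time_s: 1.1
position: [0.2995, -0.2485, 0.2309]
orientation: [-3.141, -0.0, 0.27]
wrist_force: [1.2, 0.2, -0.2]
grip_width: 0.0851
gripper_force: 0.0
```

>>> {"method": "arm_command", "body": {
  "series": [
    [[0,0,0],0.16,0],
    [[0,0,0],0.16,0],
    [[0,0,0],0.16,0],
    [[0.0227,-0.0281,0.025],0,0],
    [[0.0227,-0.0281,0.025],0,0],
    [[0.0227,-0.0281,0.025],0,0],
    [[0.0227,-0.0281,0.025],0,0],
    [[0,0,0],0,0]
  ]
}}

```text
time_s: 2.1
position: [0.4109, -0.1568, 0.1288]
orientation: [-3.139, 0.005, -0.206]
wrist_force: [-0.5, -0.4, 0.6]
grip_width: 0.0854
gripper_force: 0.0
```

```bash
python3 plan.py "[(.412,-.159,.13,-12),(.412,-.159,.046,-12)]"
python3 - <<'E'
from h import *
p,d=snapshot("wrist"); cv2.imwrite("pics/w1.png",p[:,:,::-1]); np.save("pics/w1.npy",d)
import pickle; pickle.dump(calibration("wrist"),open("pics/w1.pkl","wb"))
E
```

```text
at [ 0.4109 -0.1568  0.1288] yaw -11.8 t 2.1 tilt [-0.0024  0.0052] q6 1.15
1 x [[0.0015,0.0019,-0.0012],0]
2 x [[0.0000,-0.0000,0.0420],0]
```

View pics/w1.png

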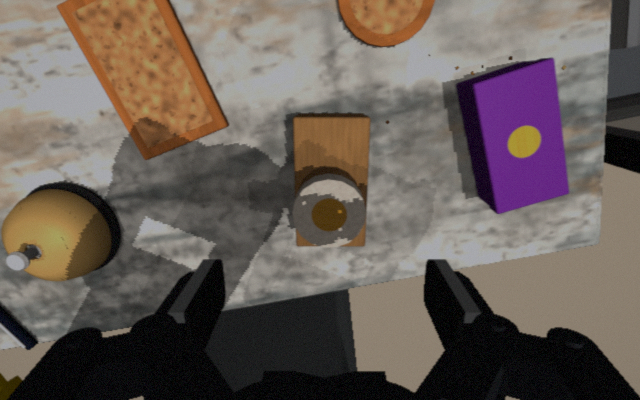

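Run:
```python
from h import *
import pickle
c=pickle.load(open("pics/w1.pkl","rb")); d=np.load("pics/w1.npy"); W=world(d,c)
print(W[215,327],W[140,330],W[60,145])
print(pix(328,214,.072,c)); print([pix(u,v,.036,c).round(4)[:2] for u,v in [(294,114),(370,116),(366,246),(296,246)]])
```

```text
[ 0.41109344 -0.16104126  0.07471526] [ 0.4904187  -0.17608441  0.2722395 ] [ 0.52698009 -0.05396117  0.00892528]
[ 0.41052984 -0.16157668  0.072     ]
[array([ 0.471 , -0.1513]), array([ 0.4593, -0.2006]), array([ 0.3648, -0.1818]), array([ 0.3756, -0.1301])]
```

>>> {"method": "arm_command", "body": {
  "series": [
    [[0.001,0.003,0.02],0,0],
    [[0,0,0.03],0,0],
    [[0,0,0.0345],0,0],
    [[0,0,0],0,0],
    [[0,0,0],0,1],
    [[0,0,0],0,1],
    [[0,0,0],0,1],
    [[0,0,0],0,1]
  ],
  "newtons": 30
}}

```text
time_s: 3.15
position: [0.4131, -0.1632, 0.0486]
orientation: [3.14, -0.003, -0.209]
wrist_force: [-1.4, 0.6, 5.5]
grip_width: 0.0449
gripper_force: 30.1
```

>>> {"method": "arm_command", "body": {
  "series": [
    [[0,0,0],0,1],
    [[0,0,0],0,1],
    [[0,0,-0.01],0,1],
    [[0,0,-0.03],0,1],
    [[0,0,-0.03],0,1],
    [[0,0,-0.03],0,1],
    [[0,0,0],0,1]
  ]
}}

```text
time_s: 4.03
position: [0.4136, -0.1634, 0.1497]
orientation: [3.139, -0.006, -0.209]
wrist_force: [0.2, 0.2, -0.7]
grip_width: 0.0448
gripper_force: 31.1
```

```bash
python3 plan.py "[(.535,-.224,.12,-12),(.535,-.224,.022,-12)]"
python3 - <<'E'
from h import *
p,d=snapshot("wrist"); cv2.imwrite("pics/w2.png",p[:,:,::-1])
E
```

```text
at [ 0.4136 -0.1634  0.1497] yaw -12.0 t 4.03 tilt [-0.0027 -0.006 ] q6 1.15
3 x [[0.0438,0.0114,0.0099],0]
2 x [[0.0000,-0.0000,0.0490],0]
```

View pics/w2.png

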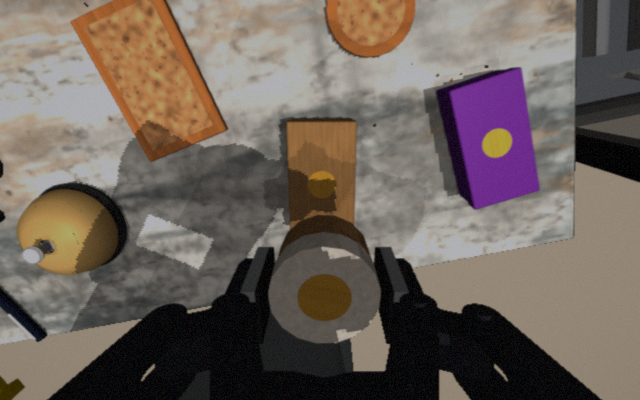

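Run:
```python
from h import *
c=calibration("wrist")
print("held",pix(325,297,.173,c)); print("rect seal",pix(322,185,.036,c)); print("round board",pix(371,12,.008,c)," rect board corners", [pix(u,v,.008,c)[:2].round(4) for u,v in[(72,23),(151,161),(227,128)]])
```

```text
held [ 0.41075246 -0.16373351  0.173     ]
rect seal [ 0.4152737  -0.16286366  0.036     ]
round board [ 0.52846886 -0.22355079  0.008     ]  rect board corners [array([ 0.567 , -0.0072]), array([ 0.4568, -0.0267]), array([ 0.4697, -0.0962])]
```

>>> {"method": "arm_command", "body": {
  "series": [
    [[0.0445,0.011,0],0,1],
    [[0.0445,0.011,0],0,1],
    [[0.0445,0.011,0],0,1],
    [[0,0,0.04],0,1],
    [[0,0,0.04],0,1],
    [[0,0,0.03],0,1],
    [[0,0,0],0,1],
    [[0,0,0],0,1]
  ]
}}

```text
time_s: 5.08
position: [0.5359, -0.2224, 0.0372]
orientation: [3.141, -0.0, -0.209]
wrist_force: [-0.2, -1.2, -0.4]
grip_width: 0.0451
gripper_force: 31.1
```

```bash
python3 plan.py "[(.5375,-.224,.022,-12)]"
python3 - <<'E'
from h import *
c=calibration("wrist");print({k:v.round(3).tolist() for k,v in c.items()})
p,d=snapshot("wrist"); cv2.imwrite("pics/w3.png",p[:,:,::-1])
E
```

```text
at [ 0.5359 -0.2224  0.0372] yaw -12.0 t 5.08 tilt [-0.0001 -0.0004] q6 1.19
1 x [[0.0019,0.0012,0.0152],0]
{'K': [[348.0, 0.0, 323.999], [0.0, 348.0, 192.635], [0.0, 0.0, 1.0]], 'R': [[-0.208, -0.978, -0.0], [-0.928, 0.197, 0.315], [-0.308, 0.066, -0.949]], 't': [-0.107, 0.562, 0.376]}
```

View pics/w3.png

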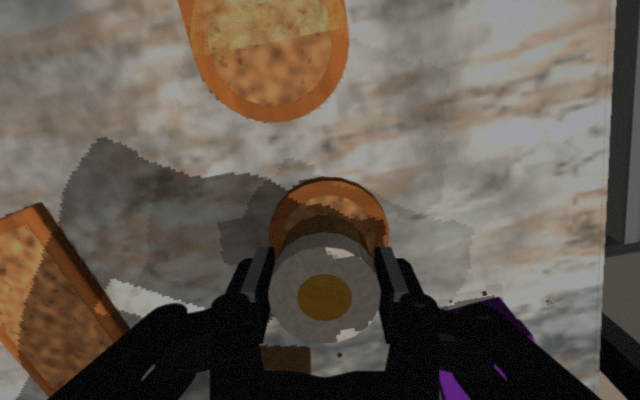

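Run:
```python
from h import *
c=calibration("wrist")
f=pix(329,178,.008,c); print("far edge",f,"ctr",f-[.033*np.cos(.209),-.033*np.sin(.209),0]); print(pix(270,238,.008,c),pix(389,238,.008,c)); print("held",pix(325,297,.060,c),pix(325,233,.0245,c))
```

```text
far edge [ 0.56657905 -0.23296339  0.008     ] ctr [ 0.53429717 -0.22611649  0.008     ]
[ 0.540002   -0.19457929  0.008     ] [ 0.52648924 -0.25805239  0.008     ]
held [ 0.53258567 -0.22348804  0.06      ] [ 0.54418197 -0.22606267  0.0245    ]
```

>>> {"method": "arm_command", "body": {
  "series": [
    [[0.0022,0.0016,0.008],0,1],
    [[0,0,0.0075],0,1],
    [[0,0,0],0,1],
    [[0,0,0],0,1],
    [[0,0,0],0,0.3],
    [[0,0,0],0,0],
    [[0,0,0],0,0],
    [[0,0,0],0,0]
  ]
}}

```text
time_s: 6.12
position: [0.5376, -0.2243, 0.0214]
orientation: [3.142, -0.0, -0.209]
wrist_force: [0.2, -0.5, -0.6]
grip_width: 0.0853
gripper_force: 0.0
```

>>> {"method": "arm_command", "body": {
  "series": [
    [[0,0,-0.02],0,0],
    [[0,0,-0.04],0,0],
    [[0,0,-0.05],0,0],
    [[0,0,-0.02],0,0],
    [[0,0,0],0,0]
  ]
}}

```text
time_s: 6.75
position: [0.5384, -0.2249, 0.1533]
orientation: [3.14, -0.004, -0.209]
wrist_force: [-0.3, 0.1, -1.0]
grip_width: 0.0854
gripper_force: 0.0
```

```bash
python3 plan.py "[(.417,-.163,.15,-12.5),(.417,-.163,.01,-12.5)]" .06
python3 - <<'E'
from h import *
c=calibration("wrist")
p,d=snapshot("wrist"); cv2.imwrite("pics/w4.png",p[:,:,::-1]); W=world(d,c)
h,s,v=cv2.split(cv2.cvtColor(p,cv2.COLOR_RGB2HSV)); z=W[...,2]
y=(s>100)&(h>17)&(h<35)&(z>.035)&(z<.06); vs,us=np.nonzero(y); print(len(us),us.mean(),vs.mean(),pix(us.mean(),vs.mean(),.044,c))
E
```

```text
at [ 0.5384 -0.2249  0.1533] yaw -12.0 t 6.75 tilt [-0.0015 -0.0036] q6 1.19
[[0,0,0],0.009]
3 x [[-0.0440,-0.0114,0.0011],0]
3 x [[0.0000,-0.0000,0.0467],0]
1182 241.97377326565143 277.76818950930624 [ 0.47738785 -0.14372154  0.044     ]
```

View pics/w4.png

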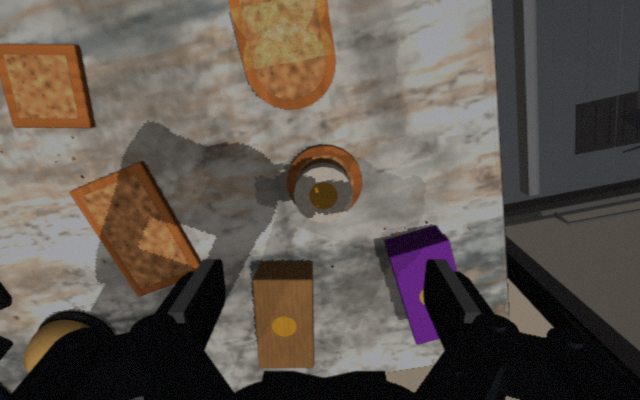

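Run:
```python
from h import *
c=calibration("wrist")
print("seal rect",pix(284,326,.036,c)); print("round seal",pix(322.5,195,.044,c)); print("round board L/R",pix(287,179,.008,c),pix(362,179,.008,c),"far",pix(325,145,.008,c))
print("rect board",[pix(u,v,.008,c)[:2].round(4) for u,v in[(71,190),(142,162),(200,265),(140,296)]])
print("oval near end", pix(293,109,.008,c),pix(333,70,.008,c), pix(240,60,.008,c))
```

```text
seal rect [ 0.41708739 -0.1631908   0.036     ]
round seal [ 0.53347359 -0.22331714  0.044     ]
round board L/R [ 0.54193755 -0.19399262  0.008     ] [ 0.52862959 -0.25659343  0.008     ] far [ 0.56380431 -0.2317671   0.008     ]
rect board [array([ 0.5711, -0.0094]), array([ 0.5817, -0.0784]), array([ 0.4781, -0.095 ]), array([ 0.4579, -0.028 ])]
oval near end [ 0.59754852 -0.21272645  0.008     ] [ 0.61974438 -0.24993625  0.008     ] [ 0.64167691 -0.18158868  0.008     ]
```

>>> {"method": "arm_command", "body": {
  "series": [
    [[-0.044,-0.0115,0],0,0],
    [[-0.044,-0.0115,0],0,0],
    [[-0.044,-0.0115,0],0,0],
    [[0,0,0.03],0,0],
    [[0,0,0.04],0,0],
    [[0,0,0.04],0,0],
    [[0,0,0],0,0],
    [[0,0,0],0,0]
  ]
}}

```text
time_s: 7.8
position: [0.4156, -0.1631, 0.0415]
orientation: [-3.141, 0.0, -0.209]
wrist_force: [0.3, -1.0, 0.9]
grip_width: 0.0855
gripper_force: 0.0
```

```bash
python3 plan.py "[(.417,-.163,.011,-12.5)]" .06
```

```text
at [ 0.4156 -0.1631  0.0415] yaw -12.0 t 7.8 tilt [-0.0002  0.0005] q6 1.15
[[0,0,0],0.009]
1 x [[0.0014,-0.0005,0.0305],0]
```

>>> {"method": "arm_command", "body": {
  "series": [
    [[0.0014,-0.0005,0.015],0,0],
    [[0,0,0.0155],0,0],
    [[0,0,0],0,0],
    [[0,0,0],0,1],
    [[0,0,0],0,1],
    [[0,0,0],0,1],
    [[0,0,0],0,1],
    [[0,0,0],0,1]
  ]
}}

```text
time_s: 8.8
position: [0.4175, -0.1633, 0.0113]
orientation: [3.141, -0.001, -0.209]
wrist_force: [-0.6, 0.5, 5.7]
grip_width: 0.0517
gripper_force: 33.2
```

>>> {"method": "arm_command", "body": {
  "series": [
    [[0,0,0],0,1],
    [[0,0,-0.02],0,1],
    [[0,0,-0.04],0,1],
    [[0,0,-0.04],0,1],
    [[0,0,0],0,1]
  ]
}}

```text
time_s: 9.43
position: [0.4187, -0.1641, 0.1134]
orientation: [3.139, -0.006, -0.209]
wrist_force: [0.1, -0.1, -1.2]
grip_width: 0.0513
gripper_force: 32.7
```

```bash
python3 plan.py "[(.5225,-.051,.11,9.3),(.5225,-.051,.04,9.3)]" .05;  python3 - <<'E'
from h import *
p,d=snapshot("wrist"); cv2.imwrite("pics/w5.png",p[:,:,::-1]);c=calibration("wrist");z=world(d,c)[...,2]
h,s,v=cv2.split(cv2.cvtColor(p,cv2.COLOR_RGB2HSV))
y=(s>100)&(h>17)&(h<35)&(z>.1); y[:240]=0; vs,us=np.nonzero(y); print(len(us),us.mean(),vs.mean(),"z",np.median(z[y])); print(pix(us.mean(),vs.mean(),np.median(z[y]),c))
E
```

```text
at [ 0.4187 -0.1641  0.1134] yaw -12.0 t 9.43 tilt [-0.0025 -0.0056] q6 1.15
[[0,0,0],-0.124]
[[0,0,0],-0.124]
[[0,0,0],-0.124]
4 x [[0.0302,-0.0237,0.0009],0]
2 x [[-0.0000,0.0000,0.0350],0]
3306 319.7474289171204 310.70719903206293 z 0.13590275438185784
[ 0.40936385 -0.16081374  0.13590275]
```

>>> {"method": "arm_command", "body": {
  "series": [
    [[0,0,0],-0.124,1],
    [[0,0,0],-0.124,1],
    [[0,0,0],-0.124,1],
    [[0.0302,-0.0237,0],0,1],
    [[0.0302,-0.0237,0],0,1],
    [[0.0302,-0.0237,0],0,1],
    [[0.0302,-0.0237,0],0,1],
    [[0,0,0],0,1]
  ]
}}

```text
time_s: 10.48
position: [0.5204, -0.0479, 0.1084]
orientation: [-3.14, 0.004, 0.166]
wrist_force: [-0.3, 0.4, -2.0]
grip_width: 0.0516
gripper_force: 32.6
```

>>> {"method": "arm_command", "body": {
  "series": [
    [[0,0,0.035],0,1],
    [[0,0,0.035],0,1],
    [[0,0,0],0,1],
    [[0,0,0],0,1]
  ]
}}

```text
time_s: 10.98
position: [0.5208, -0.0502, 0.0411]
orientation: [3.142, 0.0, 0.162]
wrist_force: [-0.0, -0.3, -0.6]
grip_width: 0.0515
gripper_force: 32.5
```

```bash
python3 plan.py "[(.5225,-.051,.02,9.3)]" .05;  python3 - <<'E'
from h import *
p,d=snapshot("wrist"); cv2.imwrite("pics/w6.png",p[:,:,::-1])
E
```

```text
at [ 0.5208 -0.0502  0.0411] yaw 9.3 t 10.97 tilt [-0.      0.0001] q6 1.1
1 x [[0.0016,0.0010,0.0211],0]
```

View pics/w6.png

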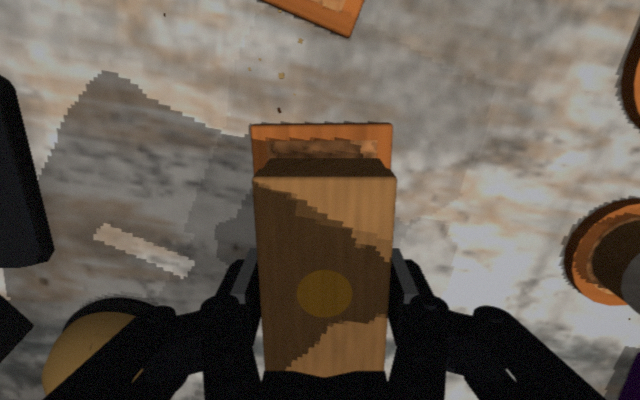

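Run:
```python
from h import *
c=calibration("wrist"); R=lambda x,y:np.array([np.cos(.162)*x+np.sin(.162)*y,np.sin(.162)*x-np.cos(.162)*y])
o=telemetry.get_obs()["position"][:2]
a,b=pix(250,125.5,.008,c)[:2],pix(393,123.5,.008,c)[:2]; print("corners",a,b,np.linalg.norm(a-b))
ctr=R(*((a+b)/2-o))-[.058,0]
f=R(*(pix(325,177,.066,c)[:2]-o))-[.048,0]; s=R(*(pix(325,294,.066,c)[:2]-o))
print("board ctr in tool",ctr,"carton by far edge",f,"by seal",s)
```

```text
corners [ 0.57235995 -0.00543037] [ 0.58489538 -0.07599704] 0.07167140949889399
board ctr in tool [-9.54530458e-05 -3.31202789e-04] carton by far edge [-0.00106696  0.00125482] by seal [-0.00117913  0.0013018 ]
```

>>> {"method": "arm_command", "body": {
  "series": [
    [[0.001,-0.0005,0.01],0,1],
    [[0,0,0.011],0,1],
    [[0,0,0],0,1],
    [[0,0,0],0,1],
    [[0,0,0],0,0.3],
    [[0,0,0],0,0],
    [[0,0,0],0,0],
    [[0,0,0],0,0]
  ]
}}

```text
time_s: 12.02
position: [0.5218, -0.0492, 0.0199]
orientation: [3.142, -0.0, 0.163]
wrist_force: [-0.1, 1.0, -0.4]
grip_width: 0.0859
gripper_force: 0.0
```

>>> {"method": "arm_command", "body": {
  "series": [
    [[0,0,-0.02],0,0],
    [[0,0,-0.04],0,0],
    [[0,0,-0.05],0,0],
    [[0,0,-0.05],0,0],
    [[0,0,-0.03],0,0],
    [[0,0,0],0,0]
  ]
}}

```text
time_s: 12.78
position: [0.5234, -0.0497, 0.2128]
orientation: [3.139, -0.006, 0.163]
wrist_force: [0.8, -0.3, -0.2]
grip_width: 0.0854
gripper_force: 0.0
```

```bash
python3 plan.py "[(.413,.3105,.2,-10.7),(.413,.3105,.09,-10.7)]" .055
```

```text
at [ 0.5234 -0.0497  0.2128] yaw 9.3 t 12.78 tilt [-0.0028 -0.0056] q6 1.1
[[0,0,0],0.117]
[[0,0,0],0.117]
[[0,0,0],0.117]
7 x [[-0.0251,-0.0476,0.0018],0]
2 x [[0.0000,-0.0000,0.0550],0]
```

>>> {"method": "arm_command", "body": {
  "series": [
    [[0,0,0],0.117,0],
    [[0,0,0],0.117,0],
    [[0,0,0],0.117,0],
    [[-0.0251,-0.0476,0],0,0],
    [[-0.0251,-0.0476,0],0,0],
    [[-0.0251,-0.0476,0],0,0],
    [[-0.0251,-0.0476,0],0,0],
    [[-0.0251,-0.0476,0],0,0]
  ]
}}

```text
time_s: 13.78
position: [0.4413, 0.2094, 0.2078]
orientation: [3.14, 0.003, -0.188]
wrist_force: [0.4, 0.8, 0.1]
grip_width: 0.0854
gripper_force: 0.0
```

>>> {"method": "arm_command", "body": {
  "series": [
    [[-0.0251,-0.0476,0],0,0],
    [[-0.0251,-0.0476,0],0,0],
    [[0,0,0.04],0,0],
    [[0,0,0.04],0,0],
    [[0,0,0],0,0],
    [[0,0,0],0,0]
  ]
}}

```text
time_s: 14.52
position: [0.4119, 0.311, 0.1303]
orientation: [-3.141, -0.0, -0.188]
wrist_force: [1.0, -0.2, 0.8]
grip_width: 0.0856
gripper_force: 0.0
```

```bash
python3 plan.py "[(.413,.3105,.043,-10.7)]" .05
python3 - <<'E'
from h import *
c=calibration("wrist")
p,d=snapshot("wrist"); cv2.imwrite("pics/w7.png",p[:,:,::-1])
p,d=snapshot("top"); cv2.imwrite("pics/top7.png",p[:,:,::-1]); np.save("pics/top7.npy",d)
E
```

```text
at [0.4119 0.311  0.1303] yaw -10.8 t 14.53 tilt [-0.0002 -0.0003] q6 2.19
2 x [[0.0006,0.0002,0.0436],0]
```

View pics/w7.png

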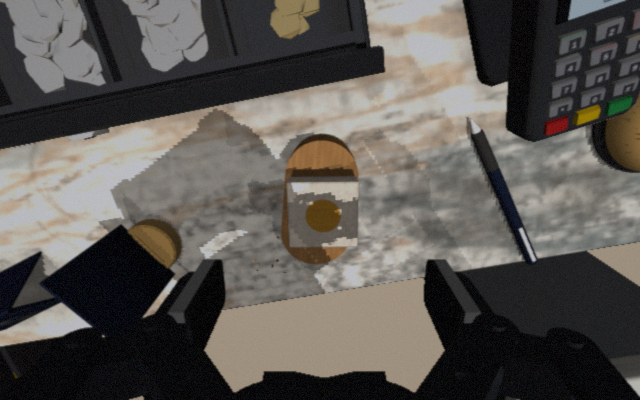

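Run:
```python
from h import *
c=calibration("wrist")
print([pix(u,v,.072,c)[:2].round(4) for u,v in[(286,182),(359,182),(358,246),(287,248)]],pix(324,215,.072,c))
print("oval",pix(321,135.5,.036,c),pix(318,264,.036,c))
```

```text
[array([0.4372, 0.3291]), array([0.4289, 0.2857]), array([0.3866, 0.2931]), array([0.3937, 0.3383])] [0.41175543 0.31055306 0.072     ]
oval [0.45531879 0.30438449 0.036     ] [0.35841071 0.32554124 0.036     ]
```

>>> {"method": "arm_command", "body": {
  "series": [
    [[0,0,0.04],0,0],
    [[0,0,0.03],0,0],
    [[0,0,0.0165],0,0],
    [[0,0,0],0,0],
    [[0,0,0],0,1],
    [[0,0,0],0,1],
    [[0,0,0],0,1],
    [[0,0,0],0,1]
  ]
}}

```text
time_s: 15.62
position: [0.4125, 0.3115, 0.0446]
orientation: [-3.14, -0.002, -0.188]
wrist_force: [-0.4, -0.7, 5.1]
grip_width: 0.0434
gripper_force: 32.1
```

>>> {"method": "arm_command", "body": {
  "series": [
    [[0,0,0],0,1],
    [[0,0,0],0,1],
    [[0,0,-0.02],0,1],
    [[0,0,-0.05],0,1],
    [[0,0,-0.05],0,1],
    [[0,0,-0.04],0,1],
    [[0,0,0],0,1]
  ]
}}

```text
time_s: 16.5
position: [0.4134, 0.312, 0.2071]
orientation: [-3.137, -0.006, -0.188]
wrist_force: [-0.2, 0.6, -0.6]
grip_width: 0.0431
gripper_force: 31.4
```

```bash
python3 plan.py "[(.658,-.022,.2,-12.2),(.658,-.022,.05,-12.2)]" .055
```

```text
at [0.4134 0.312  0.2071] yaw -10.8 t 16.5 tilt [-0.0044 -0.0062] q6 2.19
[[0,0,0],0.025]
8 x [[0.0387,0.0343,0.0009],0]
3 x [[-0.0000,-0.0000,0.0500],0]
```

>>> {"method": "arm_command", "body": {
  "series": [
    [[0.0387,0.0343,0],0.025,1],
    [[0.039,0.0343,0],0,1],
    [[0.039,0.0343,0],0,1],
    [[0.039,0.0343,0],0,1],
    [[0.039,0.0343,0],0,1],
    [[0.039,0.0343,0],0,1],
    [[0.039,0.0343,0],0,1],
    [[0.039,0.0343,0],0,1]
  ]
}}

```text
time_s: 17.5
position: [0.6588, -0.0236, 0.2007]
orientation: [-3.141, 0.004, -0.213]
wrist_force: [1.0, 1.0, -0.3]
grip_width: 0.0437
gripper_force: 31.3
```

>>> {"method": "arm_command", "body": {
  "series": [
    [[0,0,0.05],0,1],
    [[0,0,0.05],0,1],
    [[0,0,0.05],0,1],
    [[0,0,0],0,1],
    [[0,0,0],0,1]
  ]
}}

```text
time_s: 18.12
position: [0.6598, -0.0224, 0.0543]
orientation: [3.142, -0.001, -0.213]
wrist_force: [-0.4, 0.3, 0.5]
grip_width: 0.0434
gripper_force: 31.3
```

```bash
python3 plan.py "[(.658,-.022,.0175,-12.2)]" .05;  python3 - <<'E'
from h import *
p,d=snapshot("wrist"); cv2.imwrite("pics/w8.png",p[:,:,::-1])
E
```

```text
at [ 0.6598 -0.0224  0.0543] yaw -12.2 t 18.12 tilt [-0.     -0.0012] q6 1.58
1 x [[-0.0018,-0.0000,0.0368],0]
```

View pics/w8.png

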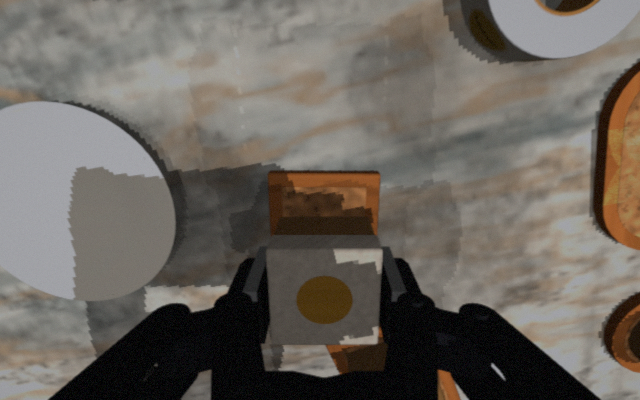

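Run:
```python
from h import *
c=calibration("wrist"); y=telemetry.get_obs()["orientation"][2]; R=lambda x,z:np.array([np.cos(y)*x+np.sin(y)*z,np.sin(y)*x-np.cos(y)*z])
o=telemetry.get_obs()["position"][:2]
a,b=pix(269,172,.008,c)[:2],pix(380,172,.008,c)[:2]; print(a,b,np.linalg.norm(a-b))
print("board",R(*((a+b)/2-o))-[.032,0],"carton",R(*(pix(324.5,248,.0817,c)[:2]-o))-[.022,0],"seal",R(*(pix(324.5,299,.0817,c)[:2]-o)))
```

```text
[6.96538728e-01 2.87012154e-04] [ 0.68327108 -0.06095527] 0.06266296454615394
board [-0.00186236  0.00139028] carton [-0.00161143  0.00130771] seal [-0.00180898  0.00131177]
```

Already centred; lower, release, retreat.

>>> {"method": "arm_command", "body": {
  "series": [
    [[0,0,0.015],0,1],
    [[0,0,0.012],0,1],
    [[0,0,0.009],0,1],
    [[0,0,0],0,1],
    [[0,0,0],0,1],
    [[0,0,0],0,0.3],
    [[0,0,0],0,0],
    [[0,0,0],0,0]
  ]
}}

```text
time_s: 19.18
position: [0.6593, -0.0224, 0.0175]
orientation: [3.142, -0.0, -0.213]
wrist_force: [-0.4, -0.1, -0.3]
grip_width: 0.0855
gripper_force: 0.0
```

>>> {"method": "arm_command", "body": {
  "series": [
    [[0,0,0],0,0],
    [[0,0,-0.02],0,0],
    [[0,0,-0.04],0,0],
    [[0,0,-0.05],0,0],
    [[0,0,-0.05],0,0],
    [[0,0,-0.03],0,0],
    [[0,0,0],0,0]
  ]
}}

```text
time_s: 20.05
position: [0.6612, -0.0227, 0.2126]
orientation: [-3.141, -0.008, -0.213]
wrist_force: [0.9, -0.7, -0.2]
grip_width: 0.0853
gripper_force: 0.0
```

```bash
python3 plan.py "[(.407,.315,.2,-12.3)]" .055
```

```text
at [ 0.6612 -0.0227  0.2126] yaw -12.2 t 20.05 tilt [-0.0001 -0.0084] q6 1.58
8 x [[-0.0400,-0.0345,0.0016],0]
```

>>> {"method": "arm_command", "body": {
  "series": [
    [[-0.04,-0.0345,0],0,0],
    [[-0.04,-0.0345,0],0,0],
    [[-0.04,-0.0345,0],0,0],
    [[-0.04,-0.0345,0],0,0],
    [[-0.04,-0.0345,0],0,0],
    [[-0.04,-0.0345,0],0,0],
    [[-0.04,-0.0345,0],0,0],
    [[-0.04,-0.0345,0],0,0]
  ]
}}

```text
time_s: 21.05
position: [0.4028, 0.3159, 0.2062]
orientation: [3.14, 0.002, -0.213]
wrist_force: [0.7, -0.1, 0.6]
grip_width: 0.0854
gripper_force: 0.0
```

>>> {"method": "arm_command", "body": {
  "series": [
    [[0,0,0.05],0,0],
    [[0,0,0.04],0,0],
    [[0,0,0],0,0],
    [[0,0,0],0,0]
  ]
}}

```text
time_s: 21.55
position: [0.4054, 0.3153, 0.1184]
orientation: [-3.141, -0.001, -0.213]
wrist_force: [-0.4, -0.1, 0.3]
grip_width: 0.0853
gripper_force: 0.0
```

```bash
python3 plan.py "[(.407,.315,.011,-12.3)]" .05
python3 - <<'E'
from h import *
p,d=snapshot("wrist"); cv2.imwrite("pics/w9.png",p[:,:,::-1]); c=calibration("wrist"); z=world(d,c)[...,2]
m=(z>.026)&(z<.05); m[280:]=0
fit(m,(230,100,410,280),.036,c,"oval")
E
```

```text
at [0.4054 0.3153 0.1184] yaw -12.2 t 21.55 tilt [-0.0007 -0.0009] q6 2.22
3 x [[0.0005,-0.0000,0.0358],0]
oval 8888 centroid [0.4083 0.3153] rect [406.1 315.8] [52. 97.] 73.1 PCA deg 163.2
```

View pics/w9.png

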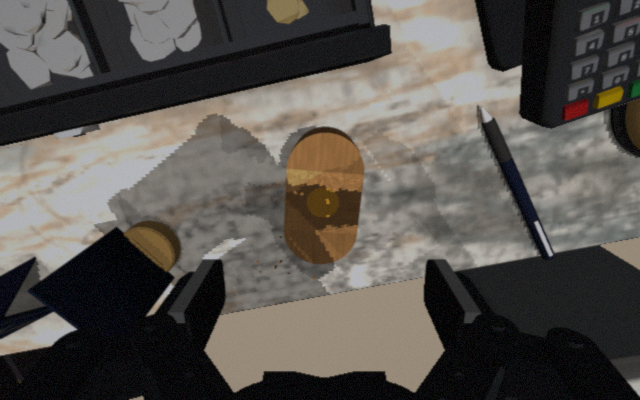

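>>> {"method": "arm_command", "body": {
  "series": [
    [[0,0,0],0.08,0],
    [[0.001,0,0.04],0,0],
    [[0,0,0.04],0,0],
    [[0,0,0.027],0,0],
    [[0,0,0],0,0],
    [[0,0,0],0,1],
    [[0,0,0],0,1],
    [[0,0,0],0,1]
  ]
}}

```text
time_s: 22.6
position: [0.4074, 0.3157, 0.0124]
orientation: [-3.139, -0.003, -0.293]
wrist_force: [-0.5, 1.2, 7.7]
grip_width: 0.0512
gripper_force: 32.4
```

>>> {"method": "arm_command", "body": {
  "series": [
    [[0,0,0],0,1],
    [[0,0,0],0,1],
    [[0,0,0],0,1],
    [[0,0,-0.02],0,1],
    [[0,0,-0.05],0,1],
    [[0,0,-0.06],0,1],
    [[0,0,-0.06],0,1],
    [[0,0,0],0,1]
  ]
}}

```text
time_s: 23.6
position: [0.4089, 0.3164, 0.2069]
orientation: [-3.133, -0.01, -0.293]
wrist_force: [0.0, -0.1, -1.5]
grip_width: 0.0518
gripper_force: 32.3
```

```bash
python3 plan.py "[(.658,-.22,.2,-3),(.658,-.22,.05,-3)]" .055
python3 - <<'E'
from h import *
c=calibration("top"); p,d=snapshot("top"); cv2.imwrite("pics/top9.png",p[:,:,::-1]); z=world(d,c)[...,2]
h,s,v=cv2.split(cv2.cvtColor(cv2.imread("pics/top0.png"),cv2.COLOR_BGR2HSV))
o=(s>45)&(h<24); 
for t in(45,55,62): fit((s>t)&(h<24),(405,125,446,178),.008,c,"oval board")
m=(z>.026)&(z<.07)
for n,b in dict(square=(343,130,377,168),rect=(350,170,390,222),round=(414,172,446,206)).items(): fit(m,b,.044,c,n)
E
```

```text
at [0.4089 0.3164 0.2069] yaw -16.8 t 23.6 tilt [-0.0085 -0.0095] q6 2.3
[[0,0,0],-0.120]
[[0,0,0],-0.120]
11 x [[0.0252,0.0475,0.0006],0]
3 x [[0.0000,0.0000,0.0500],0]
oval board 830 centroid [ 0.6581 -0.2184] rect [ 657.6 -218.4] [ 72.3 118.3] 87.5 PCA deg 176.2
oval board 792 centroid [ 0.658 -0.219] rect [ 659.  -218.2] [ 72.1 115.5] 86.9 PCA deg 176.1
oval board 759 centroid [ 0.658  -0.2195] rect [ 658.8 -219.9] [ 69.3 115.1] 87.4 PCA deg 176.1
square 236 centroid [ 0.6576 -0.0219] rect [657.4 -22. ] [43.4 47.3] 77.9 PCA deg 161.4
rect 614 centroid [ 0.5222 -0.0486] rect [522.5 -48.4] [96.4 52.7] 9.5 PCA deg 9.5
round 215 centroid [ 0.5351 -0.2217] rect [ 535.2 -221.9] [45.4 46.1] 61.9 PCA deg 131.7
```

>>> {"method": "arm_command", "body": {
  "series": [
    [[0,0,0],-0.116,1],
    [[0,0,0],-0.116,1],
    [[0.0256,0.0472,0],0,1],
    [[0.0256,0.0472,0],0,1],
    [[0.0256,0.0472,0],0,1],
    [[0.0256,0.0472,0],0,1],
    [[0.0256,0.0472,0],0,1],
    [[0.0256,0.0472,0],0,1]
  ]
}}

```text
time_s: 24.65
position: [0.5409, 0.0213, 0.1979]
orientation: [-3.141, 0.004, -0.061]
wrist_force: [0.6, 0.3, -1.0]
grip_width: 0.0513
gripper_force: 32.3
```

>>> {"method": "arm_command", "body": {
  "series": [
    [[0.0256,0.0472,0],0,1],
    [[0.0256,0.0472,0],0,1],
    [[0.0256,0.0472,0],0,1],
    [[0.0256,0.0472,0],0,1],
    [[0.0256,0.0472,0],0,1],
    [[0,0,0.05],0,1],
    [[0,0,0.05],0,1],
    [[0,0,0],0,1]
  ]
}}

```text
time_s: 25.65
position: [0.6501, -0.2182, 0.0922]
orientation: [-3.135, 0.014, -0.061]
wrist_force: [0.6, 0.7, -1.0]
grip_width: 0.0519
gripper_force: 32.3
```

```bash
python3 plan.py "[(.658,-.219,.045,-3.5)]" .05
```

```text
at [ 0.6501 -0.2182  0.0922] yaw -3.5 t 25.65 tilt [-0.0062  0.0137] q6 1.14
1 x [[0.0079,0.0003,0.0472],0]
```

>>> {"method": "arm_command", "body": {
  "series": [
    [[0,0,0.025],0,1],
    [[0,0,0.02],0,1],
    [[0,0,0],0,1],
    [[0,0,0],0,1]
  ]
}}

```text
time_s: 26.15
position: [0.6557, -0.2209, 0.0565]
orientation: [3.141, -0.001, -0.061]
wrist_force: [0.3, 0.2, -1.3]
grip_width: 0.0518
gripper_force: 32.3
```

```bash
python3 plan.py "[(.659,-.219,.021,-3.5)]" .05;  python3 - <<'E'
from h import *
p,d=snapshot("wrist"); cv2.imwrite("pics/w10.png",p[:,:,::-1])
E
```

```text
at [ 0.6557 -0.2209  0.0565] yaw -3.5 t 26.15 tilt [-0.0007 -0.0015] q6 1.14
1 x [[0.0032,-0.0020,0.0355],0]
```

View pics/w10.png

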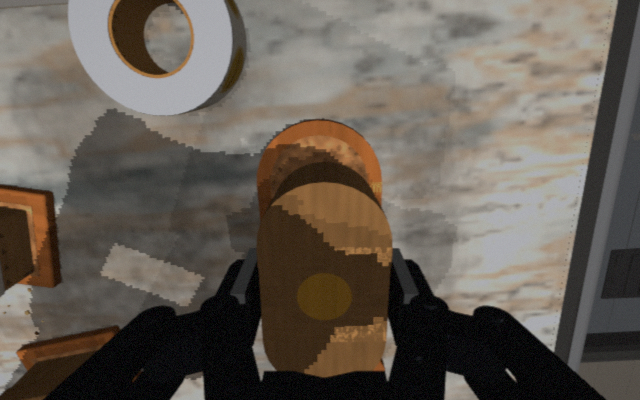

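Run:
```python
from h import *
c=calibration("wrist"); ob=telemetry.get_obs(); y=ob["orientation"][2]; o=ob["position"][:2]
R=lambda P:np.array([np.cos(y)*(P[0]-o[0])+np.sin(y)*(P[1]-o[1]),np.sin(y)*(P[0]-o[0])-np.cos(y)*(P[1]-o[1])]).round(4)
print("board",R(pix(320,119.5,.008,c))-[.058,0],"sides",R(pix(257.5,180,.008,c)),R(pix(382,180,.008,c)),"carton",R(pix(325,182,.080,c))-[.048,0],"seal",R(pix(324.5,297,.080,c)))
```

```text
board [ 0.0009 -0.001 ] sides [ 0.0249 -0.0369] [0.0248 0.0343] carton [-0.003   0.0014] seal [-0.003   0.0012]
```

>>> {"method": "arm_command", "body": {
  "series": [
    [[0.0035,-0.002,0.015],0,1],
    [[0,0,0.012],0,1],
    [[0,0,0.0085],0,1],
    [[0,0,0],0,1],
    [[0,0,0],0,1],
    [[0,0,0],0,0.3],
    [[0,0,0],0,0],
    [[0,0,0],0,0]
  ]
}}

```text
time_s: 27.2
position: [0.6586, -0.2188, 0.0195]
orientation: [-3.142, 0.0, -0.061]
wrist_force: [-1.3, -0.7, 0.3]
grip_width: 0.0852
gripper_force: 0.0
```

>>> {"method": "arm_command", "body": {
  "series": [
    [[0,0,0],0,0],
    [[0,0,-0.02],0,0],
    [[0,0,-0.04],0,0],
    [[0,0,-0.05],0,0],
    [[0,0,-0.05],0,0],
    [[-0.02,0,-0.03],0,0],
    [[-0.05,0,0],0,0],
    [[0,0,0],0,0]
  ]
}}

```text
time_s: 28.2
position: [0.5861, -0.2138, 0.2105]
orientation: [-3.141, 0.001, -0.062]
wrist_force: [0.3, 0.6, -0.1]
grip_width: 0.0855
gripper_force: 0.0
```

>>> {"method": "arm_command", "body": {
  "series": [
    [[-0.03,-0.05,0],0,0],
    [[-0.03,-0.05,0],0,0],
    [[-0.03,-0.05,0],0,0],
    [[-0.03,-0.05,0],0,0],
    [[-0.01,-0.05,0],0,0],
    [[0,-0.05,0],0,0],
    [[0,-0.05,0],0,0],
    [[0,0,0],0,0]
  ]
}}

```text
time_s: 29.2
position: [0.4811, 0.1456, 0.2113]
orientation: [-3.141, -0.002, -0.056]
wrist_force: [-0.4, -0.5, 0.2]
grip_width: 0.0851
gripper_force: 0.0
```

Run:
```python
from h import *
c=calibration("top"); p,d=snapshot("top"); cv2.imwrite("pics/top11.png",p[:,:,::-1]); z=world(d,c)[...,2]
print(telemetry.get_obs()["position"])
m=(z>.026)&(z<.07)
for n,b in dict(square=(343,130,377,168),rect=(350,170,390,222),round=(414,172,446,206),oval=(405,120,446,174),bell=(315,215,352,255)).items():
  try: fit(m,b,.044,c,n)
  except Exception as e: print(n,e)
cv2.imwrite("pics/top11c.png",cv2.resize(p[100:275,100:480,::-1],None,fx=2.1,fy=2.1))
```

```text
[0.48110702 0.14408793 0.21109693]
square 236 centroid [ 0.6576 -0.0219] rect [657.4 -22. ] [43.4 47.3] 77.9 PCA deg 161.4
rect 616 centroid [ 0.5221 -0.0487] rect [522.5 -48.5] [96.5 52.7] 9.4 PCA deg 9.4
round 215 centroid [ 0.535  -0.2217] rect [ 534.5 -222.6] [44.  47.9] 42.9 PCA deg 136.1
oval 546 centroid [ 0.6561 -0.2177] rect [ 656.6 -218.1] [52.6 96.8] 87.3 PCA deg 174.1
bell 444 centroid [0.4164 0.0587] rect [416.5  57.4] [59.3 64.6] 89.5 PCA deg 173.6
```

View pics/top11c.png

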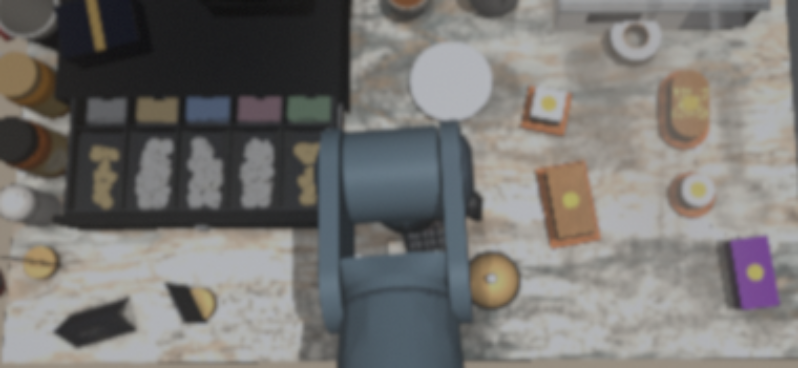

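All four cartons sit centred on their own boards: square (548,105), oval (690,105), rect (570,200) and round (697,190). The bell (492,280) and the table number (195,300) have not moved.

```bash
python3 -c "
from workcell import finish_job
print(finish_job())"
```

```text
the job is handed in; nothing more can be done
None
```

All four cartons are on the boards of their own shape, within about 3 mm of centre and lined up in the last overhead measurement. The job was handed in at about 29 s, with no verdict returned, and the bell, the table number stand and the purple look-alike were not touched.

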